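# Close the casting mould and start the vibrating table

## Robot

A 6-joint arm with a two-finger parallel gripper is mounted at the origin on the work surface. World frame = base frame: x ahead of the robot, y to its left, z up, the work surface at z = 0. Lengths are in m, angles in rad, forces in N, time in s.
With the tool pointing down it reaches from about 0.375 to 0.75 m from the base axis. Payload 9 kg.
Tool frame: the origin (TCP) lies at the very end of the fingers, on their centre line; the grasp point (between the pads) lies 19 mm behind it; z points along the fingers, y is the direction in which the jaws open and shut (so a half turn about z gives the same grasp; the last joint's range is limited). The gripper opens to 85 mm and grips with 20 to 120 N. Pads are 22 mm wide; open, the fingers measure 114 mm over their backs; the gripper's body (76 mm by 85 mm) begins 54 mm behind the grasp point. The pads swing forward as they close: fully open they stand 13 mm farther back than shut.
Start: joints at [-1.448, 0.104, 0.097, 1.564, 0, 1.353], TCP at [0.201, -0.566, 0.231] pointing down, gripper open.
Joint ranges: [-2.99, 2.99], [-0.84, 1.86], [-1.1, 1.16], [-1.84, 2.11], [-1.51, 1.56], [-3.14, 3.14]. Speed limits (rad/s): [2.22, 2.22, 2.57, 3.14, 3.14, 3.14].

## Interface

Orientations are given as a unit quaternion [x, y, z, w].
In Python, from cell import robot, command_gripper, vision, workorder gives the robot as it stands. Calls block until the motion is done:
- robot.goto(position, orientation): joint-space move of the TCP to a pose.
- robot.move_straight(position, rotation=None, v=0.15): straight line of the TCP; rotation=None keeps the orientation; v is the mean speed in m/s.
- robot.movej(angles): joint-space move.
- command_gripper(opening, force=None): finger opening in m; force is the grip in N (None keeps the last); returns when the fingers have stopped.
- robot.pause(seconds).
- robot.solve_ik(position, orientation): joint angles nearest the present ones, or None.
- robot.get_obs(): the state.
- vision.grab_frame(name): name is "scene" or "top"; returns a dict with "image" (480x640x3 uint8, red, green, blue), "fx", "fy", "cx", "cy" (pixels), "rvec" (rotation vector, rad) and "tvec" (3), from world to camera coordinates, as OpenCV has them. Camera axes: x right, y down, z forward; pixel columns grow to the right and rows downward; lengths in m; the calibration is good to about 2 mm. A picture is of the moment at which its call begins. There is no depth.
A pose or a line that the arm cannot do raises robot.PlanningError and nothing moves.
- workorder.sign_off(): hands the job in, once; it reports no verdict.
The state is a dict: "time": time; "qpos": joint angles; "joint_velocities": joint speeds; "joint_efforts": joint torques, N m; "tcp_pos": TCP position; "orientation": TCP orientation; "contact_force": force on the tool from outside, world axes, zero at the start; "ft_torque": the same for the moment, N m; "finger_gap": finger opening in m.
Only numpy, scipy, OpenCV 4.12 (cv2) and the standard library are available. Lean on these libraries where they do the work, as an engineer would, in place of code of your own. Each camera call takes 0.05 s, during which the arm holds its last target. There are 200 camera calls.

## Task

Push the loose plaster mould half, the one with the wooden grip, flush against the half clamped on the vibrating table, with their ends lined up. Then start the table from its console: press the yellow key, then the blue, then the green, one at a time and each fully down, and press none of the other keys. Leave the mould closed and the things standing around where they are.

Things in the scene. Friction and masses are not known exactly. Their poses are not given: they have to be found in the camera images.
- mould_fixed: white plaster mould half clamped to the plate of a blue vibrating table (steel plate 280 mm along this x by 360 mm along this y, its upper face 60 mm above the bench, fixed) by a dark steel strap with a red nut; immovable. Block 100 mm (x) by 60 mm (y) by 70 mm high; strap and nut reach 87 mm. Origin: centre of its underside, on the plate. Its parting face looks to its -y
- mould_loose: white plaster mould half, loose on the plate, about 0.4 to 0.65 kg. Block 100 mm (x) by 60 mm (y) by 70 mm high, with a wooden grip block on top, 30 mm wide along x, 44 mm along y, 34 mm high (70 to 104 mm above the underside), centred at x = 0, y = -4 mm; pinch it along x. Origin: centre of its underside; its parting face looks to its +y.
- loose_face (a point): centre of the loose half's parting face, 35 mm above its underside; axes as body mould_loose. A black pouring notch 26 mm wide marks the middle of the top edge on this side of each half
- fixed_face (a point): centre of the fixed half's parting face, 35 mm above its underside; axes as body mould_fixed. Mould closed: loose_face and fixed_face coincide, axes parallel, the loose half on this one's -y side
- key_yellow_top (a point): centre of the top face of the yellow round key (32 mm across, part of the sequence); z up, x along the console's x. When released it stands 22 mm above the top of the white console (fixed, 150 mm along x by 210 mm along y, 40 mm high), in its 48 mm wide, 12 mm high black collar; six keys in two rows of three, 64 mm between rows along x, 60 mm within a row along y, their order different every time
- key_yellow (a joint): how far the yellow key is pressed down, m: 0 released, 0.006 fully down; spring, about 5 N at the bottom, comes back up by itself
- key_blue_top (a point): centre of the top face of the blue round key (32 mm across, part of the sequence); z up, x along the console's x. When released it stands 22 mm above the top of the white console (fixed, 150 mm along x by 210 mm along y, 40 mm high), in its 48 mm wide, 12 mm high black collar; six keys in two rows of three, 64 mm between rows along x, 60 mm within a row along y, their order different every time
- key_blue (a joint): how far the blue key is pressed down, m: 0 released, 0.006 fully down; spring, about 5 N at the bottom, comes back up by itself
- key_green_top (a point): centre of the top face of the green round key (32 mm across, part of the sequence); z up, x along the console's x. When released it stands 22 mm above the top of the white console (fixed, 150 mm along x by 210 mm along y, 40 mm high), in its 48 mm wide, 12 mm high black collar; six keys in two rows of three, 64 mm between rows along x, 60 mm within a row along y, their order different every time
- key_green (a joint): how far the green key is pressed down, m: 0 released, 0.006 fully down; spring, about 5 N at the bottom, comes back up by itself
- key_red_top (a point): centre of the top face of the red round key (32 mm across, not to be pressed); z up, x along the console's x. When released it stands 22 mm above the top of the white console (fixed, 150 mm along x by 210 mm along y, 40 mm high), in its 48 mm wide, 12 mm high black collar; six keys in two rows of three, 64 mm between rows along x, 60 mm within a row along y, their order different every time
- key_red (a joint): how far the red key is pressed down, m: 0 released, 0.006 fully down; spring, about 5 N at the bottom, comes back up by itself
- key_white_top (a point): centre of the top face of the white round key (32 mm across, not to be pressed); z up, x along the console's x. When released it stands 22 mm above the top of the white console (fixed, 150 mm along x by 210 mm along y, 40 mm high), in its 48 mm wide, 12 mm high black collar; six keys in two rows of three, 64 mm between rows along x, 60 mm within a row along y, their order different every time
- key_white (a joint): how far the white key is pressed down, m: 0 released, 0.006 fully down; spring, about 5 N at the bottom, comes back up by itself
- key_grey_top (a point): centre of the top face of the grey round key (32 mm across, not to be pressed); z up, x along the console's x. When released it stands 22 mm above the top of the white console (fixed, 150 mm along x by 210 mm along y, 40 mm high), in its 48 mm wide, 12 mm high black collar; six keys in two rows of three, 64 mm between rows along x, 60 mm within a row along y, their order different every time
- key_grey (a joint): how far the grey key is pressed down, m: 0 released, 0.006 fully down; spring, about 5 N at the bottom, comes back up by itself
- shell_house: white plaster snail shell with a little house on top, 84 mm wide, 95 mm high; bystander, loose, origin at the centre of its underside
- shell_plain: plain white plaster snail shell, 84 mm wide, 60 mm high; bystander, loose, origin at the centre of its underside
- paint_tube: white and red paint tube lying between the vibrating table and the console, 110 x 26 x 18 mm; bystander, loose, origin at the centre of its underside
- paint_jar: small paint jar with yellow cap, 38 mm wide, 50 mm high, standing on the far part of the vibrating table's plate; bystander, loose, origin at the centre of its underside
- glue_bottle: glue bottle with red cap, 44 mm wide, 110 mm high; bystander, loose, origin at the centre of its underside
- brush_pot: white pot with brushes, 76 mm wide, pot 90 mm high, brushes to 175 mm; bystander, loose, origin at the centre of its underside
- modelling_spatula: modelling spatula, 200 mm long, lying flat; bystander, loose
Not all that is in view belongs to the job. Leave any red or turquoise look-alike of the mould_loose alone.

How it is judged:
On the way, in this order (a step that is already met when the one before it is completed fails the run):
1. the mould is closed: loose half flush against the clamped half, ends lined up (y of loose_face in the frame of fixed_face above -0.003 m and x of loose_face in the frame of fixed_face between -0.005 and 0.005 m and z of loose_face in the frame of fixed_face between -0.004 and 0.004 m and angle between the x axis of mould_loose and the x axis of mould_fixed, either way round below 0.05 rad), for 0.2 s.
2. the yellow key is pressed down (at least 4 of its 6 mm) (value of joint key_yellow above 0.004 m), for 0.05 s.
3. the blue key is pressed down (at least 4 of its 6 mm) (value of joint key_blue above 0.004 m), for 0.05 s.
4. the green key is pressed down (at least 4 of its 6 mm) (value of joint key_green above 0.004 m), for 0.05 s.
At the end, for the whole second after the job is handed in: The mould halves are together (gap at most 3 mm at the middle of the faces, ends level within 5 mm, faces parallel within 0.05 rad), the loose half stands upright and still on the plate, and all six keys are back up (pressed less than 1.5 mm) (all of step 1 and angle between mould_loose's own z axis and vertical below 0.06 rad and linear speed of mould_loose below 0.01 m/s and value of joint each of key_yellow, key_blue, key_green, key_red, key_white, key_grey below 0.0015 m); the robot touches nothing.
It fails at once if the red, white or grey key is pressed (more than 2.5 mm) (value of joint any of key_red, key_white, key_grey above 0.0025 m).
It fails at once if a key is pressed (more than 2.5 mm) while the mould is open (gap over 6 mm) (y of loose_face in the frame of fixed_face below -0.006 m and value of joint any of key_yellow, key_blue, key_green above 0.0025 m).
It fails at once if two keys of the sequence are down at once (value of joint each of key_yellow, key_blue above 0.0025 m or value of joint each of key_yellow, key_green above 0.0025 m or value of joint each of key_blue, key_green above 0.0025 m).
It fails at once if a bystander is shifted by more than 20 mm (distance of any of shell_house, shell_plain, paint_tube, paint_jar, glue_bottle, brush_pot, modelling_spatula from where it was at the start of the episode above 0.02 m).
It also fails if it takes over 54 s, if anything falls off the work surface, if the arm or the gripper's body presses on something with over 40 N, if the wrist force passes 120 N, or if a joint passes its speed limit or range.

## Working session

There is one attempt and no reset: what is moved stays moved. The work goes in short steps, each a Python script; the robot and the scene stay as the last script left them, time stands still between calls to the robot, and variables do not carry over. Pictures are saved under pics/ and viewed, about 8 in all and at most 12, crops included, and the job is handed in when it is done.

```bash
mkdir -p pics; ls; python3 - <<'E'
from cell import robot, vision
import cv2
for n in("scene","top"):
    f=vision.grab_frame(n); cv2.imwrite(f"pics/{n}0.png",f["image"][:,:,::-1])
    print(n,[f[k] for k in("fx","fy","cx","cy","rvec","tvec")])
o=robot.get_obs();print(o)
E
```

```text
pics
scene [541.8891162904748, 541.8891162904748, 315.4710687447231, 231.45788896782204, array([ 0.91258536,  2.3118891 , -1.25836443]), array([ 0.38273167, -0.11446314,  1.68690153])]
top [464.11176112783784, 464.11176112783784, 317.1621985474179, 238.96501754542777, array([ 2.08395571, -2.13368869,  0.18644275]), array([0.01024944, 0.51444444, 1.08811487])]
{'time': 0.1, 'qpos': array([-1.44771611e+00,  1.04644001e-01,  9.65887461e-02,  1.56388862e+00,
       -2.66805012e-05,  1.35312037e+00]), 'joint_velocities': array([ 0.00095313, -0.00057226,  0.00177423,  0.00118286, -0.00035942,
        0.00057935]), 'joint_efforts': array([ 7.65017088e-03, -5.58204818e+01,  5.04721463e+01,  1.31417869e-02,
       -1.40990091e-04,  2.73953515e-05]), 'tcp_pos': array([ 0.2004996 , -0.56521234,  0.23062045]), 'orientation': array([ 9.85520567e-01,  1.69554956e-01,  1.38029015e-05, -5.73764336e-04]), 'contact_force': array([0.40808819, 0.16414315, 0.01507303]), 'ft_torque': array([ 0.04483163, -0.02682824, -0.08490494]), 'finger_gap': 0.08528606986615557}
```

View pics/scene0.png

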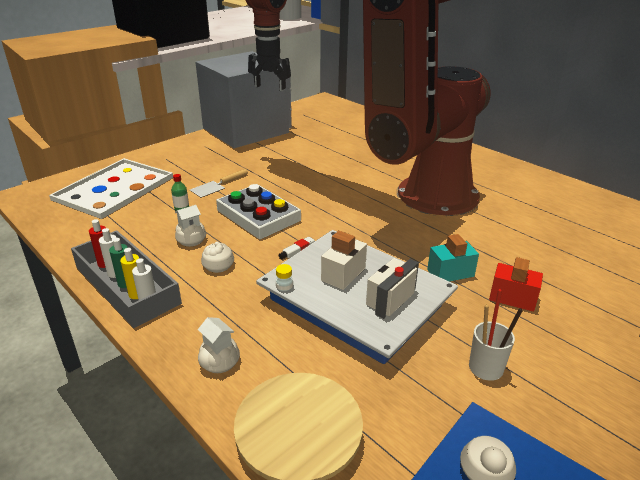

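View pics/top0.png

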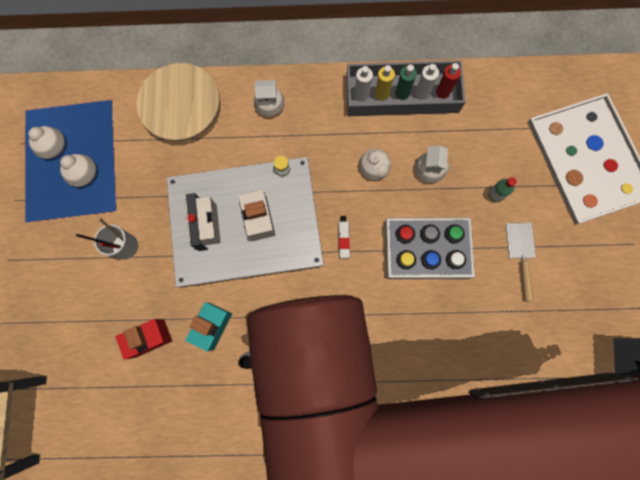

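Top view: the clamped half is at about (202,220), the loose half at (256,214) and yawed. The keys are red (406,233), grey (431,233), green (456,233), yellow (407,259), blue (432,259) and white (457,259). Next I'll zoom in on the moulds.

```bash
python3 - <<'E'
import cv2,numpy as np
a=cv2.imread("pics/top0.png")[175:275,165:325]; b=cv2.imread("pics/scene0.png")[220:325,310:440]
cv2.imwrite("pics/c1.png",cv2.resize(a,None,fx=5,fy=5,interpolation=cv2.INTER_CUBIC))
cv2.imwrite("pics/c2.png",cv2.resize(b,None,fx=5,fy=5,interpolation=cv2.INTER_CUBIC))
E
cat > h.py <<'E'
import numpy as np, cv2
from scipy.spatial.transform import Rotation as R
class Cam:
    def __init__(s,f):
        s.K=np.array([[f["fx"],0,f["cx"]],[0,f["fy"],f["cy"]],[0,0,1]]);s.r=np.array(f["rvec"],float);s.t=np.array(f["tvec"],float)
        s.Rm=cv2.Rodrigues(s.r)[0];s.c=-s.Rm.T@s.t;s.img=f["image"]
    def ray(s,uv): return (s.Rm.T@np.linalg.inv(s.K)@np.r_[uv,1.])
    def plane(s,uv,z):
        d=s.ray(uv);return s.c+d*(z-s.c[2])/d[2]
    def proj(s,p): return cv2.projectPoints(np.array(p,float).reshape(-1,1,3),s.r,s.t,s.K,None)[0].reshape(-1,2)
def tri(c1,u1,c2,u2):
    d1,d2=c1.ray(u1),c2.ray(u2);A=np.c_[d1,-d2]
    k=np.linalg.lstsq(A,c2.c-c1.c,rcond=None)[0];p,q=c1.c+d1*k[0],c2.c+d2*k[1]
    return (p+q)/2,np.linalg.norm(p-q)
E
```

```text
(no output)
```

View pics/c1.png

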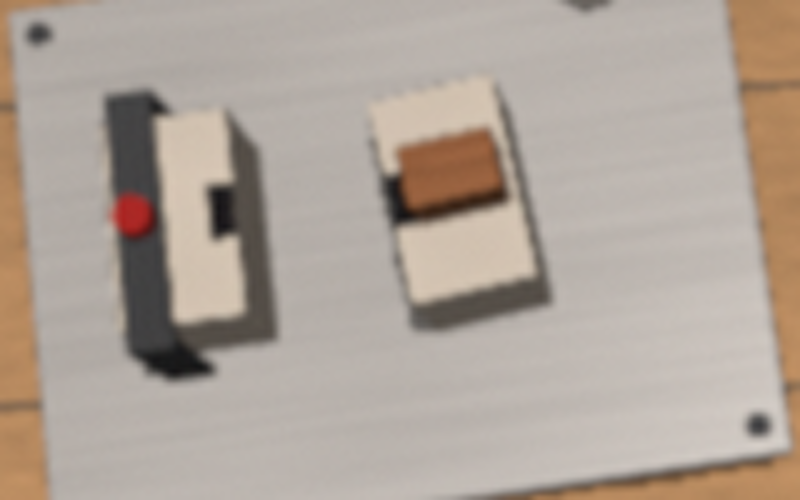

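View pics/c2.png

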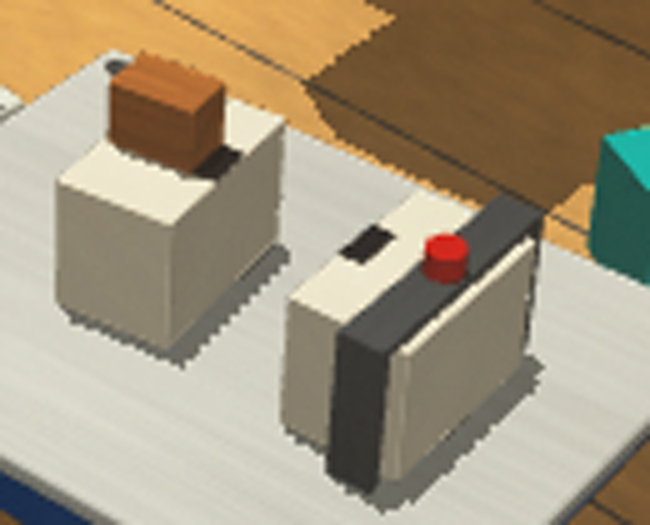

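Both crops show clear top-face corners: the loose notch faces the clamped half, and the loose half is yawed a few degrees. I'll fit the cream faces by mask in the top view and triangulate the corners with the scene view.

```bash
cat > meas.py <<'E'
from h import *
def cream(c,box):
    x0,y0,x1,y1=box; im=c.img[y0:y1,x0:x1]
    big=cv2.resize(im,None,fx=8,fy=8,interpolation=cv2.INTER_CUBIC).astype(int)
    m=((big.min(2)>183)&(big[...,0]>212)&(big[...,0]-big[...,2]>12)).astype(np.uint8)
    m=cv2.morphologyEx(m,cv2.MORPH_OPEN,np.ones((7,7)))
    out=[]
    for k in cv2.findContours(m,cv2.RETR_EXTERNAL,cv2.CHAIN_APPROX_NONE)[0]:
        if cv2.contourArea(k)<64*30: continue
        h=(cv2.convexHull(k).reshape(-1,2)+.5)/8-.5+[x0,y0]; out.append(h.astype(np.float32))
    return out
E
python3 - <<'E'
from meas import *
from cell import vision
np.set_printoptions(precision=4,suppress=True)
T,S=Cam(vision.grab_frame("top")),Cam(vision.grab_frame("scene"))
print("cams",T.c,S.c)
for h in cream(T,(185,180,300,250)):
    w=np.array([T.plane(p,.13)[:2] for p in h],np.float32)
    r=cv2.minAreaRect(w*1000); print("cream mm",r); print(cv2.boxPoints(r))
t=lambda u,v:((np.array([u,v])+.5)/5-.5+[165,175])
s=lambda u,v:((np.array([u,v])+.5)/5-.5+[310,220])
for n,a,b in[("L+x part",t(371,103),s(172,223)),("L+x out",t(493,77),s(57,180)),("L-x part",t(412,304),s(283,122)),("F+x part",t(230,108),s(288,300)),("nut",t(133,215),s(446,245)),
 ("grip +x part",t(399,146),s(190,113)),("grip +x out",t(489,128),s(110,80)),("grip -x part",t(412,213),s(224,86))]: print(n,*tri(T,a,S,b))
hsv=cv2.cvtColor(T.img,cv2.COLOR_RGB2HSV);
# keys
K=dict(red=(406,233),grey=(431,233),green=(456,233),yellow=(407,259),blue=(432,259),white=(457,259))
P={}
g=T.img.astype(int)
for n,(u,v) in K.items():
    col=g[v-2:v+3,u-2:u+3].mean((0,1)); m=(np.abs(g-col).max(2)<45); q=np.zeros_like(m);q[v-10:v+11,u-10:u+11]=1
    lab=cv2.connectedComponents((m&q).astype(np.uint8))[1]; yy,xx=np.where(lab==lab[v,u]); uv=(xx.mean(),yy.mean()); P[n]=T.plane(uv,.062); print(n,col,len(xx),uv,P[n])
E
```

```text
cams [ 0.2919 -0.0222  1.1675] [1.2926 0.8163 0.8174]
L+x part [0.6073 0.177  0.131 ] 0.0001838765755511403
L+x out [0.6194 0.1196 0.1294] 0.0018105205894162325
L-x part [0.5124 0.1564 0.1289] 0.00280316668962369
F+x part [0.6076 0.2439 0.1278] 0.00022685529888621762
nut [0.5525 0.2812 0.1483] 0.0014221883682520335
grip +x part [0.577  0.1574 0.1641] 0.0010040871962658992
grip +x out [0.5845 0.1165 0.1647] 0.0019743428042237276
grip -x part [0.5472 0.151  0.1615] 0.0030845511781476148
red [185.68  53.92  49.76] 111 (np.float64(406.31531531531533), np.float64(232.6216216216216)) [ 0.5224 -0.2186  0.062 ]
grey [134.36 128.92 127.  ] 123 (np.float64(430.9593495934959), np.float64(232.4308943089431)) [ 0.5213 -0.2781  0.062 ]
green [ 72.24 153.28  88.24] 115 (np.float64(455.7913043478261), np.float64(232.28695652173914)) [ 0.5201 -0.3378  0.062 ]
yellow [219.08 198.2   82.88] 113 (np.float64(407.27433628318585), np.float64(258.6194690265487)) [ 0.4587 -0.2172  0.062 ]
blue [ 63.12 106.72 191.04] 112 (np.float64(432.35714285714283), np.float64(258.5)) [ 0.4575 -0.277   0.062 ]
white [220.76 219.08 207.44] 112 (np.float64(457.4732142857143), np.float64(258.3392857142857)) [ 0.4564 -0.3368  0.062 ]
```

Heights agree: tops at 0.13, grip at 0.164, and the key pitch matches 60/64 mm. The cream threshold found nothing, so I'll fix it.

```bash
python3 - <<'E'
import cv2
i=cv2.imread("pics/top0.png")[:,:,::-1]
for p in[(204,222),(206,213),(260,231),(252,197),(280,220),(220,200),(235,235)]: print(p,i[p[1],p[0]])
E
sed -i 's/m=((big.*/m=((big[...,0]>205)\&(big[...,0]-big[...,2]>14)).astype(np.uint8)/' meas.py
cat > m2.py <<'E'
from meas import *
from cell import vision
np.set_printoptions(precision=2,suppress=True)
def run():
    T=Cam(vision.grab_frame("top"))
    for h in cream(T,(185,180,300,250)):
        w=np.array([T.plane(p,.13)[:2] for p in h],np.float32)*1000
        r=cv2.minAreaRect(w); print("cream mm",r,cv2.boxPoints(r).tolist())
    g=T.img[180:250,185:300]; big=cv2.resize(g,None,fx=8,fy=8,interpolation=cv2.INTER_CUBIC).astype(int)
    m=((big[...,0]-big[...,2]>50)&(big[...,0]>140)&(big[...,1]>60)).astype(np.uint8)
    for k in cv2.findContours(m,cv2.RETR_EXTERNAL,cv2.CHAIN_APPROX_NONE)[0]:
        if cv2.contourArea(k)<3000: continue
        w=np.array([T.plane((p+.5)/8-.5+[185,180],.164)[:2] for p in k.reshape(-1,2)],np.float32)*1000
        print("grip",cv2.minAreaRect(w))
    return T
if __name__=="__main__": run()
E
python3 m2.py
```

```text
(204, 222) [211 196 177]
(206, 213) [126 116 106]
(260, 231) [204 189 172]
(252, 197) [209 193 176]
(280, 220) [191 183 178]
(220, 200) [181 175 169]
(235, 235) [180 174 168]
cream mm ((535.1143188476562, 132.7005615234375), (31.31378746032715, 54.46331024169922), 11.957356452941895) [[514.1551513671875, 156.0974884033203], [525.4390869140625, 102.81592559814453], [556.073486328125, 109.30363464355469], [544.78955078125, 162.585205078125]]
cream mm ((556.10546875, 256.4464416503906), (94.64667510986328, 28.220205307006836), 7.013733863830566) [[507.4132995605469, 264.67242431640625], [510.8592224121094, 236.6634063720703], [604.797607421875, 248.220458984375], [601.3516845703125, 276.2294921875]]
cream mm ((600.7853393554688, 147.47183227539062), (23.92279052734375, 54.04349136352539), 14.405269622802734) [[582.4776000976562, 170.6682891845703], [595.9224243164062, 118.32389831542969], [619.0930786132812, 124.27537536621094], [605.6482543945312, 176.61976623535156]]
grip ((567.4797973632812, 135.45497131347656), (27.453994750976562, 43.273624420166016), 12.136713027954102)
```

```bash
sed -i 's/m=((big\[...,0\]>205.*/m=((big[...,0]>170)\&(big[...,0]-big[...,2]>22)).astype(np.uint8)/' meas.py
cat > m2.py <<'E'
from meas import *
from cell import vision
np.set_printoptions(precision=2,suppress=True)
def run(ysplit=200):
    T=Cam(vision.grab_frame("top"))
    H=[np.array([T.plane(p,.13)[:2] for p in h],np.float32)*1000 for h in cream(T,(185,180,300,250))]
    for nm,s in(("loose",-1),("fixed",1)):
        w=[h for h in H if s*(h[:,1].mean()-ysplit)>0 and h[:,0].min()>490]
        r=cv2.minAreaRect(cv2.convexHull(np.vstack(w))); print(nm,len(w),np.array(r[0]),np.array(r[1]),r[2]);print(cv2.boxPoints(r))
if __name__=="__main__": run()
E
python3 m2.py
```

```text
loose 2 [566.09 139.64] [99.2 59.4] 12.358877182006836
[[511.28 158.04]
 [524.   100.01]
 [620.9  121.24]
 [608.18 179.27]]
fixed 1 [556.27 256.14] [99.49 32.47] 7.033912181854248
[[504.92 266.16]
 [508.89 233.94]
 [607.63 246.12]
 [603.65 278.35]]
```

The mask rectangles are 99.2×59.4 and 99.5 long, against a true 100×60. Loose half: yaw 12.4°. Fixed half: yaw 7.0°, parting-face centre (558.3, 240.0) mm. The next step is to grasp the grip block.

```bash
cat >> h.py <<'E'
def down(phi):  # tool down, jaw axis y at phi (deg)
    a=np.radians((phi+90)/2); return [np.cos(a),np.sin(a),0.,0.]
E
python3 - <<'E'
from h import *
from cell import robot,command_gripper
np.set_printoptions(precision=3,suppress=True)
p=np.array([.5670,.1357])
c=[(robot.solve_ik([*p,.25],down(f)),f) for f in(12.36,192.36)]
print(c)
q,f=min([x for x in c if x[0] is not None],key=lambda x:abs(x[0][5]))
robot.goto([*p,.25],down(f)); robot.move_straight([*p,.1345],v=.12)
o=robot.get_obs();print(o["time"],o["tcp_pos"],o["contact_force"])
command_gripper(.02,40)
o=robot.get_obs();print(f,o["time"],o["tcp_pos"],o["contact_force"],o["ft_torque"],o["finger_gap"],o["qpos"])
E
```

```text
[(array([0.011, 0.057, 0.082, 1.596, 0.   , 1.366]), 12.36), (array([ 0.011,  0.057,  0.082,  1.596,  0.   , -1.776]), 192.36)]
4.2 [0.568 0.136 0.136] [-0.901 -0.034  0.769]
12.36 4.75 [0.567 0.136 0.135] [-1.034 -1.241  1.618] [ 0.054  0.036 -0.039] 0.02962227732625344 [ 0.011  0.056 -0.128  1.386  0.     1.366]
```

```bash
cat > push.py <<'E'
from h import *
from cell import robot
np.set_printoptions(precision=4,suppress=True)
F=7.03; y=np.array([-np.sin(np.radians(F)),np.cos(np.radians(F))]); x=np.array([y[1],-y[0]])
def push(g,start,stop=4,fmax=12):
    robot.move_straight([*(g-y*start),.1345],down(F),v=.06); robot.pause(.2)
    for s in np.arange(-start+1,stop,1.):
        pass
E
python3 - <<'E'
from h import *
from cell import robot,vision
np.set_printoptions(precision=4,suppress=True)
F=7.03; a=np.radians(F); y=np.array([-np.sin(a),np.cos(a)])
g=np.array([.56242,.20628])
robot.move_straight([*(g-.006*y),.1345],down(F),v=.06); robot.pause(.2)
o=robot.get_obs();print(o["time"],o["tcp_pos"],o["contact_force"],o["finger_gap"])
for s in np.arange(-.005,.005,.001):
    robot.move_straight([*(g+s*y),.1345],v=.02); o=robot.get_obs(); f=o["contact_force"][:2]@y
    print(round(s*1000),o["tcp_pos"][:2]@y*1000,f,o["ft_torque"]); 
    if f<-14: break
print(o["time"],o["tcp_pos"],o["contact_force"],o["finger_gap"])
import cv2
for n in("scene","top"): cv2.imwrite(f"pics/{n}1.png",vision.grab_frame(n)["image"][:,:,::-1])
a=cv2.imread("pics/top1.png")[165:275,165:325]; b=cv2.imread("pics/scene1.png")[210:320,320:480]
cv2.imwrite("pics/d.png",cv2.resize(np.vstack([a,b]),None,fx=2.7,fy=2.7,interpolation=cv2.INTER_CUBIC))
E
rm push.py
```

```text
6.175 [0.5631 0.2008 0.1347] [-2.1632 -1.1971  5.0301] 0.02927549857668221
-5 131.14294301209165 -2.342747581098567 [-0.6272  0.032  -0.1232]
-4 132.03419038497717 -3.8706325697521637 [-0.674  -0.0255 -0.1267]
-3 133.01097056114148 -3.4166360025280715 [-0.6721 -0.0415 -0.1305]
-2 133.97081262353836 -2.3283659997105866 [-0.7182 -0.0779 -0.0849]
-1 134.98308847399656 -3.3761533257270577 [-0.743  -0.0939 -0.1145]
0 135.5824631990996 -5.1233744146980715 [-1.0634 -0.0645 -0.1637]
1 135.62000732113293 -10.02916538384594 [-1.9567 -0.1196 -0.1942]
2 135.70622270162264 -15.53902061249324 [-2.977  -0.0444 -0.1557]
8.175 [0.5625 0.2061 0.1348] [ -1.6463 -15.8597   7.5621] 0.029608489223422633
```

View pics/d.png

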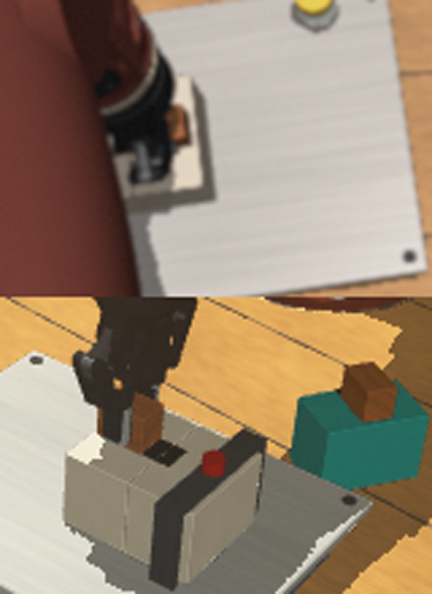

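Contact came exactly at the predicted place. The scene view shows the halves meeting with the notches joined and the ends level. I'll release, retreat over the console and check.

```bash
python3 - <<'E'
from h import *
from cell import robot,command_gripper,vision
import cv2,m2
F=7.03; a=np.radians(F); y=np.array([-np.sin(a),np.cos(a)])
g=np.array([.56242,.20628])
robot.move_straight([*g,.1345],v=.03); command_gripper(.07)
robot.move_straight([*g,.25],v=.12)
P=[.4587,-.2172]
f=min((-1.3,178.7,88.7,-91.3),key=lambda f:abs(robot.solve_ik([*P,.2],down(f))[5]-1.37) if robot.solve_ik([*P,.2],down(f)) is not None else 99)
print(f); robot.goto([*P,.2],down(f))
o=robot.get_obs();print(o["time"],o["tcp_pos"],o["qpos"])
for n in("scene","top"): cv2.imwrite(f"pics/{n}2.png",vision.grab_frame(n)["image"][:,:,::-1])
A=cv2.imread("pics/top2.png")[165:295,165:325]; b=cv2.imread("pics/scene2.png")[210:320,320:480]
cv2.imwrite("pics/e.png",cv2.resize(np.vstack([A,b]),None,fx=2.5,fy=2.5,interpolation=cv2.INTER_CUBIC))
try: m2.run(225)
except Exception as e: print(e)
E
```

```text
-1.3
11.7333 [ 0.46 -0.22  0.2 ] [-0.7  -0.18 -0.24  1.51  0.    0.89]
need at least one array to concatenate
```

View pics/e.png

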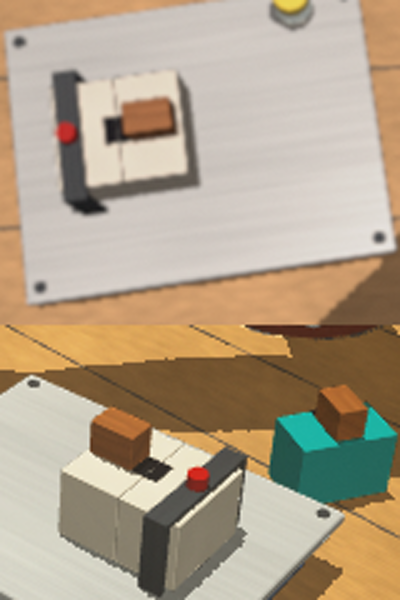

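The view shows the mould closed. One number to confirm: the joint cream outline should be about 99.5 × 92 mm at 7°.

```bash
python3 - <<'E'
from meas import *
from cell import vision,robot
T=Cam(vision.grab_frame("top"))
H=[np.array([T.plane(p,.13)[:2] for p in h],np.float32)*1000 for h in cream(T,(185,180,260,250))]
H=[h for h in H if h[:,0].min()>490]
w=np.vstack(H);print(len(H));r=cv2.minAreaRect(w);print(r)
a=np.radians(7.03);X=(w-[558.26,240.03])@np.array([[np.cos(a),-np.sin(a)],[np.sin(a),np.cos(a)]])
for n,s in(("loose",(X[:,1]<-8)),("fixed",X[:,1]>8)): print(n,X[s].min(0),X[s].max(0))
print([T.img[v,u] for u,v in((407,259),(432,259),(456,233))])
for h in H: print(h.mean(0),cv2.minAreaRect(h))
# outer edge (loose -y side) direction
E_=X[X[:,1]<X[:,1].min()+1.5];print(E_[E_[:,0].argsort()])
E
```

```text
2
((558.3443603515625, 239.90306091308594), (100.86615753173828, 121.19136810302734), 7.126105785369873)
loose [-50.27150052 -60.72132111] [ 50.58044375 -47.32655709]
fixed [-50.36896707   8.65774943] [50.39025915 60.46697679]
[array([112,  59,  51], dtype=uint8), array([127,  71,  62], dtype=uint8), array([125,  69,  60], dtype=uint8)]
[556.3574  289.65164] ((556.3016967773438, 290.8696594238281), (17.23512840270996, 19.516233444213867), 2.240689754486084)
[563.47705 230.1861 ] ((560.035888671875, 226.37249755859375), (100.86615753173828, 93.91956329345703), 7.126105785369873)
[[-47.82597794 -59.33966293]
 [-36.42757605 -60.61211184]
 [  6.47657324 -60.72132111]
 [ 44.58310592 -60.52443987]
 [ 46.13599977 -60.40059295]
 [ 47.08579964 -60.21032339]
 [ 47.73386985 -59.98682768]
 [ 48.42612505 -59.47334678]]
```

Closed: the loose outer face is 60.5 mm from the fixed parting face, ends are within 0.3 mm, and the faces are parallel. Now the keys.

```bash
cat > press.py <<'E'
from h import *
from cell import robot
def press(P):
    robot.move_straight([*P,.10],v=.12); robot.move_straight([*P,.068],v=.06); robot.pause(.1)
    b=robot.get_obs()["contact_force"][2]; L=[]
    for z in np.arange(.0635,.0515,-.001):
        robot.move_straight([*P,z],v=.03); o=robot.get_obs(); f=o["contact_force"][2]-b
        L.append((round(o["tcp_pos"][2]*1000,1),round(f,1)))
        if f>9: break
    robot.pause(.15); o=robot.get_obs(); print(o["tcp_pos"],o["contact_force"][2]-b); 
    robot.move_straight([*P,.10],v=.1); print(L,robot.get_obs()["time"])
E
python3 - <<'E'
from press import *
from cell import command_gripper
command_gripper(0.,20)
press([.4587,-.2172])
E
```

```text
[ 0.45893307 -0.21735712  0.0558602 ] 15.95447843940323
[(np.float64(63.3), np.float64(-0.3)), (np.float64(62.5), np.float64(-0.3)), (np.float64(61.7), np.float64(1.7)), (np.float64(60.6), np.float64(1.7)), (np.float64(59.6), np.float64(2.5)), (np.float64(58.6), np.float64(2.8)), (np.float64(57.6), np.float64(4.5)), (np.float64(56.6), np.float64(4.3)), (np.float64(56.0), np.float64(8.8)), (np.float64(55.9), np.float64(16.8))] 17.675
```

The yellow key met the tool at 62 mm and bottomed at 56 mm, a full 6 mm with a spring of about 4.5 N. Next come blue and green, then the retreat.

```bash
python3 - <<'E'
from press import *
from cell import vision
press([.4575,-.2770]); press([.5201,-.3378])
robot.move_straight([.5201,-.3378,.22],v=.15)
robot.movej([-1.448,.104,.097,1.564,0,1.353]); robot.pause(.3)
o=robot.get_obs();print(o["time"],o["contact_force"])
for n in("scene","top"): cv2.imwrite(f"pics/{n}3.png",vision.grab_frame(n)["image"][:,:,::-1])
cv2.imwrite("pics/f.png",np.vstack([cv2.imread("pics/top3.png")[40:300],cv2.imread("pics/scene3.png")[80:400]]))
E
```

```text
[ 0.45769607 -0.27715619  0.05585303] 16.748237371595827
[(np.float64(63.3), np.float64(0.3)), (np.float64(62.5), np.float64(-0.4)), (np.float64(61.7), np.float64(1.5)), (np.float64(60.6), np.float64(1.4)), (np.float64(59.6), np.float64(1.9)), (np.float64(58.6), np.float64(2.8)), (np.float64(57.6), np.float64(4.1)), (np.float64(56.6), np.float64(4.3)), (np.float64(56.0), np.float64(7.7)), (np.float64(55.9), np.float64(15.2))] 22.4167
[ 0.52029051 -0.33797798  0.05593128] 14.539225638669775
[(np.float64(63.2), np.float64(1.3)), (np.float64(62.5), np.float64(0.6)), (np.float64(61.7), np.float64(1.7)), (np.float64(60.6), np.float64(1.4)), (np.float64(59.6), np.float64(2.1)), (np.float64(58.6), np.float64(2.7)), (np.float64(57.6), np.float64(4.0)), (np.float64(56.6), np.float64(4.9)), (np.float64(56.0), np.float64(7.6)), (np.float64(55.9), np.float64(14.2))] 27.3833
30.0917 [-0.69278762  0.2323831  -0.49211232]
```

View pics/f.png

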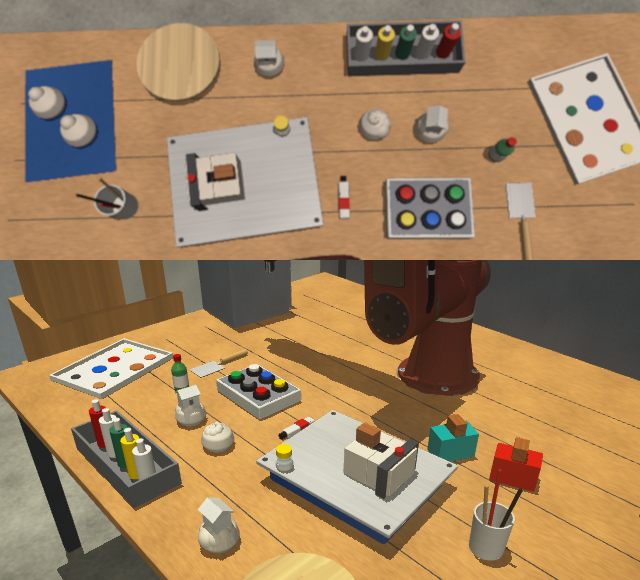

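The mould is closed, the bystanders stand where they were, and the arm is clear, so I'm handing in.

```bash
python3 -c "
from cell import workorder
print(workorder.sign_off())"
```

```text
the job is handed in; nothing more can be done
None
```

I closed the mould, pressed yellow, blue and green in that order, and handed the job in at about 30 s on the robot's clock. No verdict was reported.

- **Mould:** I gripped the wooden block, turned the loose half from 12.4° to 7.0° and slid it along the plate until it pushed on the clamped half with about 15 N. After release, the top view put the loose half's outer face 60.5 mm from the fixed parting face (a 60 mm block, so a gap of about 0.5 mm). The ends were level within about 0.3 mm and the faces parallel within about 0.1°.
- **Keys:** each key met the tool at about z = 62 mm and bottomed at 56 mm, a full 6 mm with a spring of 4–5 N. I lifted clear between presses and touched no other key.
- **Last look:** the final pictures show the mould still closed, all bystanders apparently where they started, and the arm back at its start pose. Contact force was near zero. I judged the bystanders and the keys being back up by eye.
- **Checks that failed:** my first cream colour threshold found nothing and the second cut the outlines short, so I retuned it. The per-half measurement after closing also failed because the two halves had merged into one outline. I used the joint outline instead, and nothing else disagreed.

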